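# Vacuum-seal the biscuit box

## Task

Vacuum-seal the biscuit box: first lower its hinged lid gently until it is fully closed, then lift the cordless vacuum pump out of its charging dock and hold it upright on the lid, its rubber cup centred round the valve button and pressed down lightly, so that the cup is squashed by about half of its 10 mm travel. The program finishes while the gripper still holds the pump pressed there, as one does while it draws the air out. Leave the canister, the jar and the tea carton where they stand.

Things in the scene. Friction and masses are not known exactly. Their poses are not given: they have to be found in the camera images.
- food_box: clear plastic food box with biscuits in it, fixed to the table; 145 (x) by 190 (y) mm, rim 80 mm high. Origin: centre of its underside; z up, the hinge of its lid is on its +x side, the lid's lifting tab on its -x side. Lid closed, the flat top of the lid is 88 mm above the table
- lid (a joint): angle of the lid in rad: 0 fully closed on the rim, grows as it opens upward (starts about 1.1 to 1.4, at most 1.55). A stiff hinge: the lid stays where it is left and needs about 2 to 4 N at its front edge, across the lid, to move; there is no latch
- lid_hinge (a point): on the lid's hinge axis (which runs along the box's y), at mid-width; 80.5 mm from the box's centre toward its +x, 84 mm above the table. Frame fixed to the lid: closed, its axes are those of the box; seen from the hinge the lid extends along its -x, and +z is its outer (upper) face. The lid is a plate 8 mm thick (4 mm to either side of the axis) and 196 mm wide
- lid_edge (a point): middle of the lid's front edge, on its outer face, 156 mm from the hinge axis; a lifting tab 56 mm wide and 6 mm thick projects 16 mm beyond it
- valve (a point): centre of the valve on the lid, level with the lid's outer face, 80.5 mm from the hinge axis, mid-width: a dark rubber button 21 mm in diameter that stands 4 mm above the face, within a thin grey circle 62 mm in diameter; the face round it is flat. Frame as of the lid: z is the outward normal, up when the lid is closed
- dock: round grey charging dock, fixed to the table, 92 mm in diameter at the foot and 28 mm high, with an open well 51 mm wide in which the pump's cup hangs. Origin: centre of its underside, z up
- pump: white cordless hand vacuum pump, round, about 0.3 kg, standing upright in the dock, loose: lifts straight up out of it. Origin: on its axis at the underside of its wide skirt (60 mm in diameter), which rests on the dock's rim, 28 mm above the table; z up along its axis. The skirt tapers to a plain barrel 42 mm in diameter from 27 to 138 mm above the origin (grip it there); the top is at 155 mm. The rubber cup sticks out 18 mm below the origin
- cup (a joint): how far the pump's rubber cup is squashed up into the pump, in m: 0 free, 0.010 squashed flat to its stop; spring of 0.9 N per mm without preload (4.5 N at half travel)
- cup_face (a point): centre of the open lower rim of the pump's rubber cup, 18 mm below the pump's origin while free; the rim is 46 mm in outer and 38 mm in inner diameter, so that it goes round the valve button and seals on the flat lid
- canister_1: square canister with a wooden lid, 140 mm high, a bystander at the back
- jar_1: screw-top glass jar, 145 mm high, a bystander at the back
- box_1: tea carton, 72 by 135 by 78 mm high, a bystander at the back

How it is judged:
On the way, in this order (a step that is already met when the one before it is completed fails the run):
1. the lid is fully closed, the pump still in its dock (value of joint lid below 0.03 rad and distance between pump and dock below 0.036 m), for 0.2 s.
2. the pump is lifted clear of its dock by the gripper (z of pump in the frame of dock above 0.06 m and contact force between the fingers and pump above 2 N), for 0.2 s.
At the end, for the whole second after the job is handed in: the lid is closed (within 0.03 rad) and the gripper still holds the pump, at rest, upright within 0.1 rad, its cup's centre within 8 mm of the valve's centre, the cup squashed by 2 to 8 mm and pressing on the lid with 1 to 12 N (value of joint lid below 0.03 rad and horizontal distance between cup_face and valve below 0.008 m and angle between pump's own z axis and vertical below 0.1 rad and value of joint cup between 0.002 and 0.008 m and contact force between pump and food_box between 1 and 12 N and contact force between the fingers and pump above 2 N and linear speed of pump below 0.02 m/s); the arm keeps its last pose, push and grip.
It fails at once if the lid is slammed (faster than 2.5 rad/s) (velocity of joint lid below -2.5 rad/s).
It fails at once if the pump is pressed hard on the box (over 25 N) (contact force between pump and food_box above 25 N).
It fails at once if the canister, the jar or the tea carton is moved by more than 20 mm (distance of any of canister_1, jar_1, box_1 from where it was at the start of the episode above 0.02 m).
It also fails if it takes over 58 s, if anything falls off the work surface, if the arm or the gripper's body presses on something with over 40 N, if the wrist force passes 120 N, or if a joint passes its speed limit or range.

## Robot

A 6-joint arm with a two-finger parallel gripper is mounted at the origin on a cart in front of the work surface, level with it; the furniture and walls round the work are solid. World frame = base frame: x ahead of the robot, y to its left, z up, the work surface at z = 0. Lengths are in m, angles in rad, forces in N, time in s.
With the tool pointing down it reaches from about 0.375 to 0.825 m from the base axis. Payload 5.5 kg.
Tool frame: the origin (TCP) lies at the very end of the fingers, on their centre line; the grasp point (between the pads) lies 19 mm behind it (arm.pinch_z is the distance from the TCP to the grasp point, in m); z points along the fingers, y is the line along which they close (so a half turn about z gives the same grasp; the last joint's range is limited). The gripper opens to 85 mm and grips with 20 to 120 N. Pads are 22 mm wide; open, the fingers measure 114 mm over their backs; the gripper's body (76 mm by 85 mm) begins 54 mm behind the grasp point. The pads swing forward as they close: fully open they stand 13 mm farther back than shut.
Start: joints at [1.322, 0.314, -0.047, 1.21, 0, 1.571], TCP at [0.148, 0.582, 0.231] pointing down, gripper open.
Joint ranges: [-2.67, 2.67], [-0.69, 1.73], [-1.03, 1.25], [-2.08, 2.16], [-1.42, 1.45], [-3.14, 3.14]. Speed limits (rad/s): [2.39, 2.39, 3.01, 3.14, 3.14, 3.14].

## Interface

Orientations are given as a unit quaternion [w, x, y, z].
In Python, from plant import arm, grab_frame, camera_info gives the robot as it stands. The module is installed in compiled form; this text tells all that it offers. Calls block until the motion is done:
- arm.move_ptp(position, orientation): joint-space move of the TCP to a pose.
- arm.servo_line(position, rot=None, max_speed=0.15, f_stop=None): straight line of the TCP; rot=None keeps the orientation; max_speed is the mean speed in m/s. With f_stop (N) it stops when the force on the tool has changed by that much, and returns True; else False.
- arm.move_j(angles): joint-space move.
- arm.grip(opening, f_grip=None): finger opening in m; f_grip is the grip in N (None keeps the last); returns when the fingers have stopped.
- arm.wait(seconds).
- arm.inverse_kinematics(position, orientation): joint angles nearest the present ones, or None.
- grab_frame(name): name is "scene" or "top" or "wrist"; returns (picture, depth): 384x512x3 uint8, red, green, blue; 384x512 float32, m along the optical axis (not along the pixel's ray), 0 where there is no reading.
- camera_info(name): a dict with "fx", "fy", "cx", "cy" (pixels), "view" (4x4, takes a point from world to camera coordinates). Camera axes: x right, y down, z forward; pixel columns grow to the right and rows downward; lengths in m; the calibration is good to about 2 mm. A picture is of the moment at which its call begins: read the wrist's pose just before it. camera_info takes no time and is no camera call; for the wrist camera it gives the pose at the moment of the call.
A pose or a line that the arm cannot do raises arm.Unreachable and nothing moves.
- arm.finish_job(): hands the job in; it is judged then, once.
Readings, each from a call of its own:
- arm.get_time(): time.
- arm.get_joint_positions(): joint angles.
- arm.get_joint_velocities(): joint speeds.
- arm.get_tau(): joint torques, N m.
- arm.get_tcp_pos(): TCP position.
- arm.get_tcp_rot(): TCP orientation.
- arm.get_ft_force(): force on the tool from outside, world axes, zero at the start.
- arm.get_ft_torque(): the same for the moment, N m.
- arm.get_gripper_width(): finger opening in m.
- arm.get_finger_force(): force on a finger pad.
Only numpy, scipy, OpenCV 4.12 (cv2) and the standard library are available. Lean on these libraries where they do the work, as an engineer would, in place of code of your own. Each camera call takes 0.05 s, during which the arm holds its last target. There are 200 camera calls.

## Working session

There is one attempt and no reset: what is moved stays moved. The work goes in short steps, each a Python script; the robot and the scene stay as the last script left them, time stands still between calls to the robot, and variables do not carry over. Pictures are saved under pics/ and viewed, at most 10 in all, crops included, and the job is handed in when it is done.

```bash
mkdir -p pics
cat > h.py <<'E'
import numpy as np, cv2
from plant import arm, grab_frame, camera_info
def cloud(n):
    p,d=grab_frame(n); c=camera_info(n); v,u=np.mgrid[:384,:512]
    P=np.stack([(u-c["cx"])/c["fx"]*d,(v-c["cy"])/c["fy"]*d,d,np.ones_like(d)],-1)
    W=(P@np.linalg.inv(np.array(c["view"])).T)[...,:3]; W[d<=0]=np.nan
    return p,W
E
python3 - <<'E'
from h import *
for n in("scene","top"):
    p,W=cloud(n); np.savez(n+".npz",p=p,W=W)
    cv2.imwrite(f"pics/{n}0.png",p[...,::-1])
    print(n,np.linalg.inv(camera_info(n)["view"])[:3,3])
print(arm.get_tcp_rot(),arm.get_time(),arm.get_gripper_width())
E
```

```text
scene [0.00990935 0.39379863 0.64238497]
top [0.3810419  0.14166677 0.94963064]
[-8.53115143e-05  1.24078994e-01  9.92272060e-01 -7.45293365e-04] 0.1 0.08543784686270257
```

View pics/scene0.png

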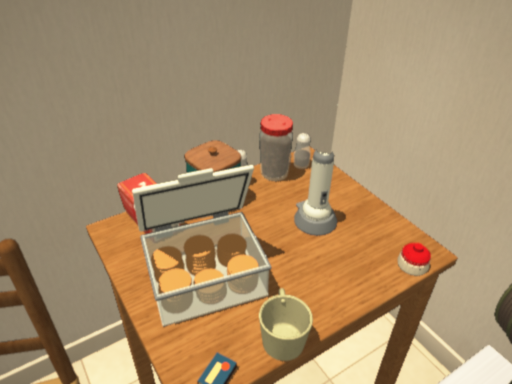

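View pics/top0.png

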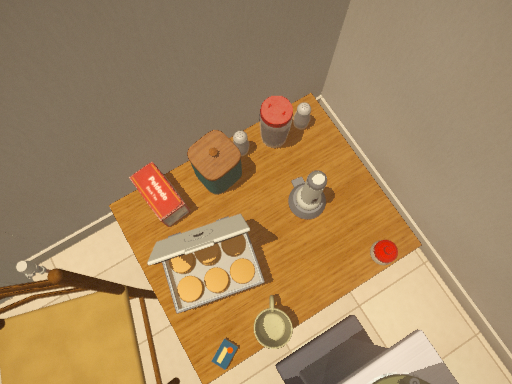

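The scene picture shows the open lid (panel about 140–250, 170–225), the box below it with its rim at 145–265, 215–320, and the pump in its dock at (318,190). The top picture shows the rim corners near (177,308), (264,285) and the pump near (315,185), with a mug at (273,327).

Run:
```python
from h import *
for n,pts in(("top",[(177,307),(264,284),(163,262),(250,236),(318,180),(308,205),(200,240),(273,327),(272,301),(152,262),(246,219),(215,155),(277,105),(158,190),(385,252),(80,60),(300,250)]),("scene",[(320,157),(320,190),(140,185),(250,172),(146,225),(245,205),(190,200),(163,317),(268,268),(285,320)])):
    z=np.load(n+".npz");W=z["W"]
    for u,v in pts: print(n,(u,v),W[v,u].round(3))
# lid plane in scene
from scipy.spatial import KDTree
z=np.load("top.npz");W=z["W"];p=z["p"]
for u0,u1,v0,v1 in((290,335,165,222),):
    S=W[v0:v1,u0:u1].reshape(-1,3)
    for a,b in((.012,.022),(.025,.031),(.06,.12),(.12,.165),(.165,.19)):
        q=S[(S[:,2]>a)&(S[:,2]<b)]; print(a,len(q),q.min(0).round(3) if len(q) else'',q.max(0).round(3) if len(q) else'')
for n in("scene","top"):
    W=np.load(n+".npz")["W"].reshape(-1,3)
    c=W[(np.abs(W[:,2]-.08)<.004)&(W[:,0]>.2)]; print(n,len(c))
```

```text
top (177, 307) [0.47  0.276 0.08 ]
top (264, 284) [0.418 0.091 0.001]
top (163, 262) [0.569 0.258 0.078]
top (250, 236) [0.531 0.061 0.004]
top (318, 180) [ 0.533 -0.106  0.164]
top (308, 205) [ 0.516 -0.088  0.05 ]
top (200, 240) [0.542 0.162 0.204]
top (273, 327) [0.327 0.124 0.005]
top (272, 301) [0.377 0.099 0.069]
top (152, 262) [0.547 0.255 0.226]
top (246, 219) [ 0.573  0.047 -0.003]
top (215, 155) [0.704 0.044 0.132]
top (277, 105) [ 0.73  -0.132  0.146]
top (158, 190) [0.719 0.191 0.078]
top (385, 252) [ 0.335 -0.176  0.049]
top (80, 60) [1.023 0.192 0.198]
top (300, 250) [ 0.441 -0.024 -0.   ]
scene (320, 157) [ 0.525 -0.087  0.176]
scene (320, 190) [ 0.515 -0.09   0.102]
scene (140, 185) [0.75  0.196 0.075]
scene (250, 172) [0.511 0.077 0.212]
scene (146, 225) [0.595 0.24  0.105]
scene (245, 205) [ 0.657 -0.003 -0.001]
scene (190, 200) [0.553 0.17  0.163]
scene (163, 317) [0.46  0.276 0.024]
scene (268, 268) [0.419 0.098 0.077]
scene (285, 320) [0.352 0.106 0.018]
0.012 154 [ 0.49  -0.145  0.012] [ 0.584 -0.06   0.022]
0.025 208 [ 0.496 -0.139  0.025] [ 0.571 -0.065  0.031]
0.06 145 [ 0.511 -0.113  0.06 ] [ 0.548 -0.082  0.119]
0.12 265 [ 0.512 -0.123  0.12 ] [ 0.553 -0.082  0.165]
0.165 183 [ 0.513 -0.122  0.165] [ 0.553 -0.082  0.182]
scene 3545
top 2869
```

Run:
```python
from h import *
for n in("scene","top"):
    z=np.load(n+".npz");W=z["W"];
    X=W.reshape(-1,3)
    m=(np.abs(W[...,2]-.08)<.003)&(W[...,0]>.38)&(W[...,0]<.62)&(W[...,1]>.06)&(W[...,1]<.32)
    c=W[m][:,:2]
    print(n,len(c),cv2.minAreaRect((c*1000).astype(np.float32)))
    b=X[(X[:,2]>.11)&(X[:,2]<.30)&(X[:,0]>.45)&(X[:,0]<.65)&(X[:,1]>.03)&(X[:,1]<.32)]
    # ransac lid plane
    best=0;r=np.random.default_rng(0)
    for i in range(300):
        t=b[r.choice(len(b),3,0)];nn=np.cross(t[1]-t[0],t[2]-t[0]);nn/=np.linalg.norm(nn)+1e-12
        k=np.abs((b-t[0])@nn)<.002
        if k.sum()>best:best=k.sum();K=k
    q=b[K];c0=q.mean(0);nn=np.linalg.svd(q-c0,full_matrices=False)[2][2];nn*=np.sign(nn[2])
    print(len(b),best,"c",c0.round(4),"n",nn.round(3),"tilt",np.arccos(nn[2]),"az",np.degrees(np.arctan2(nn[1],nn[0])),q.min(0),q.max(0))
    d=X[(X[:,2]>.06)&(X[:,2]<.19)&(np.hypot(X[:,0]-.533,X[:,1]+.102)<.045)]
    for a in np.arange(.06,.19,.02):
        e=d[(d[:,2]>a)&(d[:,2]<a+.02)]
        if len(e)>10:
            A=np.c_[2*e[:,:2],np.ones(len(e))];s=np.linalg.lstsq(A,(e[:,:2]**2).sum(1),rcond=None)[0]
            print(round(a,2),len(e),s[:2].round(4),np.sqrt(s[2]+s[:2]@s[:2]).round(4))
```

```text
scene 1368 ((512.5401000976562, 171.66189575195312), (196.6781005859375, 155.75180053710938), 77.92377471923828)
4414 3765 c [0.5473 0.1681 0.1746] n [ 0.891 -0.191  0.412] tilt 1.1466512870198624 az -12.121331116410573 [0.50449231 0.06360474 0.11008829] [0.59647829 0.2643008  0.24100575]
0.06 151 [ 0.532  -0.1031] 0.0201
0.08 168 [ 0.5316 -0.1029] 0.02
0.1 170 [ 0.5325 -0.1029] 0.0199
0.12 179 [ 0.5326 -0.103 ] 0.02
0.14 180 [ 0.5326 -0.1028] 0.0201
0.16 253 [ 0.5325 -0.1026] 0.0183
0.18 14 [ 0.532  -0.1031] 0.0143
top 625 ((495.00244140625, 175.89749145507812), (196.7657470703125, 115.61885833740234), 77.91421508789062)
1936 1667 c [0.5513 0.1643 0.1836] n [ 0.885 -0.191  0.425] tilt 1.1316382184230653 az -12.168807024418763 [0.50867304 0.06269497 0.11009494] [0.60371343 0.26370152 0.2438561 ]
0.06 44 [ 0.5337 -0.1046] 0.0221
0.08 46 [ 0.5332 -0.104 ] 0.0216
0.1 55 [ 0.5335 -0.1031] 0.0208
0.12 53 [ 0.5334 -0.103 ] 0.0208
0.14 62 [ 0.5337 -0.1032] 0.0209
0.16 315 [ 0.5324 -0.1015] 0.0157
0.18 18 [ 0.5333 -0.1028] 0.0149
```

```bash
cat >> h.py <<'E'
yaw=np.radians(-12.1); ex=np.array([np.cos(yaw),np.sin(yaw),0]); ey=np.array([-np.sin(yaw),np.cos(yaw),0]); ez=np.array([0,0,1.])
H=.5455*ex+.276*ey+.084*ez   # hinge
valve=H-.0805*ex+.004*ez
def down(a): # tool down, tool y at angle a (rad)
    b=(a+np.pi/2)/2; return [0,np.cos(b),np.sin(b),0]
def tip(th,r=.145,off=.011,gap=0.):
    d=-np.cos(th)*ex+np.sin(th)*ez; n=np.sin(th)*ex+np.cos(th)*ez
    return H+r*d+(.004+gap)*n+off*ex
E
python3 - <<'E'
from h import *
q=down(yaw+np.pi/2); print(valve)
arm.grip(0.0)
s=tip(1.14,gap=.025)
for p in (s+[0,0,.12],s,tip(.6),tip(0)):
    print(p.round(3),arm.inverse_kinematics(list(p),q))
p=arm.get_tcp_pos(); arm.servo_line([p[0],p[1],.33])
hi=s.copy();hi[2]=.33
arm.move_ptp(list(hi),q)
print(arm.get_tcp_pos(),arm.get_time(),arm.get_ft_force())
print(arm.servo_line(list(s),f_stop=5),arm.get_tcp_pos(),arm.get_time())
p,W=cloud("scene");cv2.imwrite("pics/s1.png",p[...,::-1])
E
```

```text
[0.51252393 0.17239554 0.088     ]
[0.569 0.16  0.348] [0.27494941 0.28047595 0.17042884 1.46074922 0.         0.48613425]
[0.569 0.16  0.228] [ 0.27494941  0.29728041 -0.07695566  1.19656025  0.          0.48613425]
[0.487 0.178 0.169] [ 0.34998473  0.19637982 -0.34483867  1.02957784  0.          0.56116957]
[0.46  0.184 0.088] [ 0.37961653  0.22802125 -0.50817707  0.834598    0.          0.59080136]
[0.56828298 0.1612712  0.32999714] 3.8083 [ 0.27178383 -0.11417957  1.0476834 ]
False [0.56899252 0.16074333 0.22876666] 4.6417
```

View pics/s1.png

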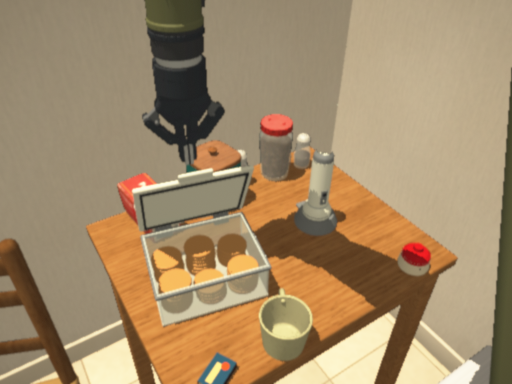

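The picture shows the shut fingers at (190,160), behind the lid's top edge and clear of the bystanders. Next I sweep the lid down along its arc.

Run:
```python
from h import *
for th in np.linspace(1.1,.1,9):
    h=arm.servo_line(list(tip(th)),max_speed=.08,f_stop=15)
    print(round(th,2),h,arm.get_tcp_pos().round(3),arm.get_ft_force().round(1),round(arm.get_time(),1))
    if h: break
else:
    p=tip(0);p[2]-=.006
    print(arm.servo_line(list(p),max_speed=.03,f_stop=9),arm.get_tcp_pos(),arm.get_ft_force(),arm.get_time())
p,W=cloud("scene");cv2.imwrite("pics/s2.png",p[...,::-1])
```

```text
1.1 False [0.541 0.166 0.216] [0.2 0.3 0.5] 5.2
0.98 False [0.526 0.17  0.206] [-0.4  0.3 -0. ] 5.6
0.85 False [0.511 0.173 0.195] [-0.3 -0.4  0.1] 6.0
0.73 False [0.498 0.175 0.183] [ 0.5 -0.1 -0.3] 6.3
0.6 False [0.487 0.178 0.169] [-0.2 -0.4  0.3] 6.7
0.48 False [0.477 0.18  0.154] [-0.6  0.6  0. ] 7.1
0.35 False [0.47  0.181 0.137] [-0.4  0.6 -0.2] 7.5
0.23 False [0.464 0.183 0.12 ] [-0.3  0.5 -0.1] 7.8
0.1 False [0.461 0.183 0.102] [ 0.3 -0.7  0.6] 8.2
True [0.46085759 0.18382548 0.08798678] [-1.89838077 -0.10275644  8.03724929] 8.75
```

View pics/s2.png

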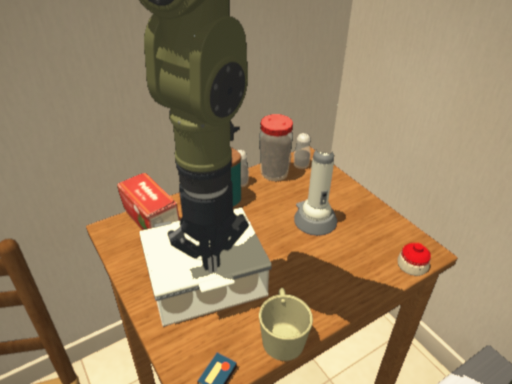

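The lid is down with the shut fingers resting on its front at (210,262), and contact came at z = 0.088 m, as expected for a closed lid. I retreat to above the pump and measure the lid and valve again.

Run:
```python
from h import *
q=down(yaw+np.pi/2)
p=arm.get_tcp_pos(); arm.servo_line([p[0],p[1],.25],max_speed=.2)
arm.grip(.085)
arm.move_ptp([.5327,-.103,.25],q)
print(arm.get_tcp_pos(),arm.get_time())
for n in("scene","top"):
    p,W=cloud(n); cv2.imwrite(f"pics/{n}3.png",cv2.resize(p[150:340,110:370] if n=="scene" else p[190:330,130:290],None,fx=3,fy=3)[...,::-1])
    L=(W-H)@np.stack([ex,ey,ez],1)
    m=(L[...,0]<-.01)&(L[...,0]>-.15)&(np.abs(L[...,1])<.09)&(np.abs(L[...,2])<.05)
    q_=L[m]; A=np.c_[q_[:,:2],np.ones(len(q_))]; print(n,m.sum(),np.linalg.lstsq(A,q_[:,2],rcond=None)[0].round(4))
    v=m&(np.hypot(L[...,0]+.0805,L[...,1])<.025)&(p.max(-1)<110)
    print("dark",v.sum(),L[v].mean(0).round(4),np.median(p[m],0))
    o=(L[...,2]>-.006)&(L[...,2]<.012)&(L[...,0]>-.2)&(L[...,0]<.03)&(np.abs(L[...,1])<.12)
    print(cv2.minAreaRect((L[o][:,:2]*1000).astype(np.float32)))
```

```text
[ 0.53267245 -0.10213117  0.24999974] 11.675
scene 6083 [ 0.0008 -0.0008  0.0042]
dark 0 [nan nan nan] [252. 250. 227.]
((-84.73394012451172, -0.7900848388671875), (196.40646362304688, 179.45578002929688), 89.92945861816406)
top 5524 [0.0012 0.     0.0044]
dark 0 [nan nan nan] [247. 234. 202.]
((-82.47604370117188, -0.41385650634765625), (196.63880920410156, 177.96946716308594), 89.84284973144531)<stdin>:13: RuntimeWarning: Mean of empty slice.
  ret = um.true_divide(
```

View pics/scene3.png

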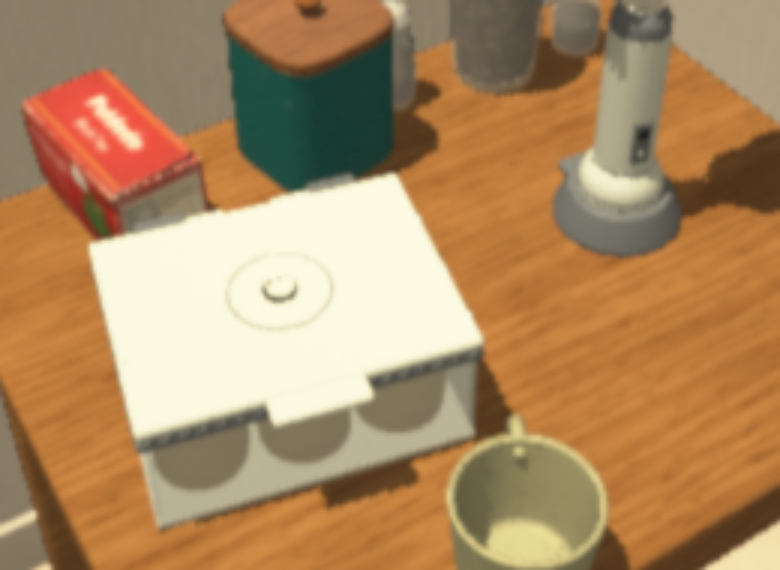

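The lid is flat and closed (slope about 0.001). The ring round the valve is centred at crop (280,291), which is scene pixel (203.3,247). Next I check the valve by ray and grip the pump.

Run:
```python
from h import *
c=camera_info("scene");I=np.linalg.inv(c["view"]);d=I[:3,:3]@[(202.8-c["cx"])/c["fx"],(246.7-c["cy"])/c["fy"],1];o=I[:3,3]
print("ray",o+d*(.088-o[2])/d[2],"valve",valve)
print(arm.servo_line([.5327,-.103,.124],max_speed=.1,f_stop=6),arm.get_tcp_pos(),arm.get_ft_force())
arm.grip(.0,f_grip=40); arm.wait(.3)
print(arm.get_gripper_width(),arm.get_finger_force(),arm.get_ft_force(),arm.get_tcp_pos())
```

```text
ray [0.51092851 0.17229742 0.088     ] valve [0.51252393 0.17239554 0.088     ]
False [ 0.53329546 -0.1031276   0.12468587] [-0.08574859  0.22316809 -0.55912762]
0.04128390483215608 40.21172410924919 [-0.17243085  0.1793585   5.75760505] [ 0.53300324 -0.10296915  0.124364  ]
```

Run:
```python
from h import *
q=down(yaw+np.pi/2)
arm.servo_line([.533,-.103,.26],max_speed=.1)
arm.wait(.3); print(arm.get_finger_force(),arm.get_tcp_pos(),arm.get_ft_force())
arm.move_ptp([valve[0]-.001,valve[1],.26],q)
arm.wait(.3);t=arm.get_tcp_pos();print(t,arm.get_time(),arm.get_ft_force())
for n in("scene","top"):
    p,W=cloud(n); cv2.imwrite(f"pics/{n}4.png",cv2.resize(p[90:300,110:330],None,fx=2.7,fy=2.7)[...,::-1])
    X=W.reshape(-1,3); k=np.hypot(X[:,0]-t[0],X[:,1]-t[1])<.04
    for a in np.arange(.12,.27,.015):
        e=X[k&(X[:,2]>a)&(X[:,2]<a+.015)]
        if len(e)>15:
            A=np.c_[2*e[:,:2],np.ones(len(e))];s=np.linalg.lstsq(A,(e[:,:2]**2).sum(1),rcond=None)[0]
            print(n,round(a,3),len(e),s[:2].round(4),np.sqrt(s[2]+s[:2]@s[:2]).round(4),e[:,2].min().round(4))
```

```text
40.96613077679649 [ 0.53288507 -0.10296732  0.25975866] [ 0.43233965  0.98237382 -3.41691379]
[0.51183923 0.1714314  0.25999217] 17.125 [ 0.12234748 -0.64491882 -3.19176696]
scene 0.135 82 [0.5122 0.1706] 0.0223 0.1422
scene 0.15 103 [0.5082 0.1722] 0.0239 0.1503
scene 0.165 328 [0.5113 0.1712] 0.0281 0.1651
scene 0.18 345 [0.5118 0.1709] 0.0231 0.18
scene 0.195 193 [0.5108 0.1712] 0.02 0.195
scene 0.21 204 [0.5105 0.1713] 0.0198 0.2101
scene 0.225 216 [0.5105 0.1713] 0.0197 0.2251
scene 0.24 227 [0.5118 0.1708] 0.0205 0.2402
scene 0.255 255 [0.5183 0.1687] 0.0269 0.2551
scene 0.27 408 [0.5279 0.1676] 0.036 0.27
```

View pics/scene4.png

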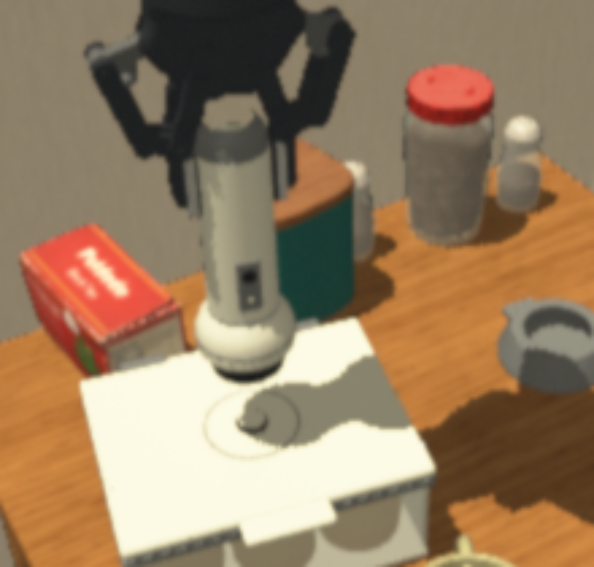

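The pump hangs upright at about (0.5115, 0.171), with its cup rim near z = 0.145 m above the valve at crop (252,420). I descend slowly with a force stop.

Run:
```python
from h import *
v=valve+[-.0003,0.0008,0]
arm.servo_line([v[0],v[1],.208],max_speed=.08,f_stop=8); arm.wait(.4)
f0=arm.get_ft_force();print(f0,arm.get_tcp_pos())
for z in (.2055,.2035,.2015,.2,.1985,.1975):
    s=arm.servo_line([v[0],v[1],z],max_speed=.01,f_stop=6);arm.wait(.2)
    f=np.mean([arm.get_ft_force() for _ in range(1)],0)-f0; print(z,s,arm.get_tcp_pos().round(4),f.round(2),round(arm.get_time(),1))
    if s or f[2]>4.3: break
p,W=cloud("scene"); cv2.imwrite("pics/s5.png",cv2.resize(p[110:310,110:330],None,fx=2.7,fy=2.7)[...,::-1])
X=W.reshape(-1,3);k=np.hypot(X[:,0]-v[0],X[:,1]-v[1])<.032
for a in np.arange(.13,.20,.015):
    e=X[k&(X[:,2]>a)&(X[:,2]<a+.015)]
    A=np.c_[2*e[:,:2],np.ones(len(e))];s=np.linalg.lstsq(A,(e[:,:2]**2).sum(1),rcond=None)[0];print(round(a,3),s[:2].round(4))
print(arm.get_finger_force())
```

```text
[-0.06811905 -0.55363585 -2.77902368] [0.5123316  0.1732105  0.20822194]
0.2055 False [0.5122 0.1732 0.2055] [ 0.19  1.29 -0.4 ] 19.0
0.2035 False [0.5123 0.1733 0.2036] [-0.78  0.8   1.34] 19.6
0.2015 False [0.5123 0.1732 0.2016] [-0.02  0.37  3.22] 20.1
0.2 False [0.5123 0.1732 0.2001] [0.14 0.77 4.89] 20.6
0.13 [0.5118 0.1727]
0.145 [0.5102 0.1733]
0.16 [0.5104 0.1731]
0.175 [0.5123 0.1726]
0.19 [0.5133 0.1725]
41.151171040255576
```

View pics/s5.png

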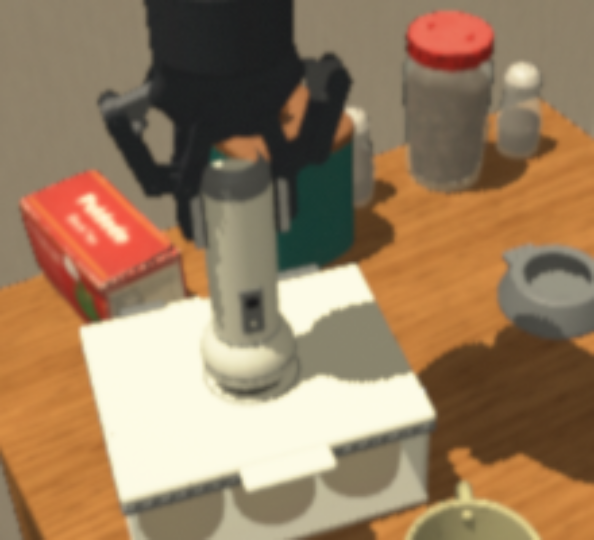

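The pump stands upright in the ring on the lid at (250,372). It presses with about 4.9 N, which is roughly half the cup's travel.

Run:
```python
from h import *
print(arm.get_ft_force(),arm.finish_job(),arm.get_time())
```

```text
the job is handed in; nothing more can be done
the job is handed in; nothing more can be done
```

The job is handed in, though no verdict came back: the lid is closed, and the gripper holds the pump upright, centred on the valve to about 2 mm and pressing with about 4.9 N (roughly 5 mm of cup squash).

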